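# Put the drawer pull back in its labelled compartment

## Robot

A 6-joint arm with a two-finger parallel gripper is mounted at the origin on the work surface. World frame = base frame: x ahead of the robot, y to its left, z up, the work surface at z = 0. Lengths are in m, angles in rad, forces in N, time in s.
With the tool pointing down it reaches from about 0.275 to 0.85 m from the base axis. Payload 19 kg.
Tool frame: the origin (TCP) lies midway between the tips of the shut fingers; the grasp point (between the pads) lies 19 mm behind it; z points along the fingers, y is the line along which they close (so a half turn about z gives the same grasp; the last joint's range is limited). The gripper opens to 85 mm and grips with 20 to 120 N. Pads are 22 mm wide; open, the fingers measure 114 mm over their backs; the gripper's body (76 mm by 85 mm) begins 54 mm behind the grasp point. The pads swing forward as they close: fully open they stand 13 mm farther back than shut.
Start: joints at [-1.246, 0.15, 1.437, -0, 1.554, -0.134], TCP at [0.255, -0.516, 0.231] pointing down, gripper open.
Joint ranges: [-2.8, 2.8], [-0.68, 2.1], [0.12, 2.68], [-1.39, 4.53], [0.16, 2.79], [-2.81, 2.81]. Speed limits (rad/s): [1.89, 1.89, 2.22, 3.01, 3.01, 3.01].

## Interface

Orientations are given as a rotation vector (axis times angle).
In Python, from workcell import * gives the robot as it stands. The module is installed in compiled form; this text tells all that it offers.
- The arm moves only by the tool apply_moves, never from a script. Its argument "increments" is one flat list of numbers, 7 for each row, row after row: the shift along the tool's x, y, z as a fraction of full scale, then the turn, a rotation vector about the tool's x, y, z as a fraction of full scale, then the finger opening in mm, from 0 to 85.4. A call has 1 to 8 rows; each row is the pose to reach, as a shift and turn from the pose commanded when the call began, along the tool's axes at that moment, turning the shorter way round; what a row does not reach only later rows make up. Full scale, the value 1, is 200 mm for a shift and 180 degrees for a turn. A row lasts 1/8 s, in which the tool goes at most 62.5 mm and 10.7 degrees, less where a joint would pass 70% of its speed; a pose out of reach is approached as far as the arm can. A call with a number of a shift or a turn outside -1 to 1 is refused whole. A call with a gripper value outside its range is refused whole. The fingers move at their own pace and stop on an object; "squeeze" is the grip in N (left out, the last holds). Time passes only in rows, so rows that repeat a pose let the fingers close. It gives the time, the measured TCP pose, the force, the opening and the grip force at its end, in the units of the state.
- state(): the state, without advancing time (a new reading comes with each control period).
- capture(name): name is "scene" or "side" or "wrist"; returns the picture (400x640x3 uint8, red, green, blue); there is no depth.
- camera_info(name): a dict with "fx", "fy", "cx", "cy" (pixels), "cam_to_world" (4x4, takes a point from camera to world coordinates); the wrist camera has in their place "mount" (4x4, takes a point from camera to tool coordinates, whose origin is the TCP and whose axes are the flange's). Camera axes: x right, y up, looking along -z (the intrinsics and any distortion apply to the point x, -y, -z); pixel columns grow to the right and rows downward; lengths in m; the calibration is good to about 2 mm. A picture is of the moment at which its call begins: read the wrist's pose just before it. camera_info takes no time and is no camera call.
- sign_off(): hands the job in; it is judged then, once.
The state is a dict: "time": time; "q": joint angles; "dq": joint speeds; "tau": joint torques, N m; "position": TCP position; "eef_rot": TCP orientation; "contact_force": force on the tool from outside, world axes, zero at the start; "wrist_torque": the same for the moment, N m; "gripper_width": finger opening in m; "gripper_force": force on a finger pad.
Only numpy, scipy, OpenCV 4.12 (cv2) and the standard library are available. Lean on these libraries where they do the work, as an engineer would, in place of code of your own. Each camera call takes 0.05 s, during which the arm holds its last target. There are 200 camera calls.

## Task

The kitchen's cupboard fittings are being sorted while the cabinets are refurbished. Pick up the bow-shaped drawer pull lying on the worktop and set it down, without dropping it, in the compartment whose label shows the picture of such a pull: standing on its two feet on the compartment's floor and lying lengthwise in it. Leave the knob and the screwdriver where they are.

Things in the scene. Friction and masses are not known exactly. Their poses are not given: they have to be found in the camera images.
- pull_bar (a point): The drawer pull: a dark iron bow handle standing on two round feet, 152 mm long, 24 mm wide at the feet, 42 mm high, 75 to 155 g. This point is the middle of its straight grip bar (90 mm long, 12 mm wide, 12 mm high), 36 mm above the underside of the feet and midway between them. x runs along the bar (either end is alike), z points up out of the feet.
- pull_slot (a point): The pull's own compartment: the one of three equal grey trays on a plywood board (order varies) whose label, on its far ledge, shows a bow handle from the side (bar with two legs). Point: centre of its inner floor, 10 mm above the worktop. x runs lengthwise to the label, y across, z up. Inside 180 mm long (x), 110 mm wide (y); walls 4 mm thick, 16 mm above the floor; ledge alike.
- knob: Bystander: a dark round cabinet knob, 34 mm across, 29 mm high, standing on the worktop near the robot; origin at the centre of its underside. To be left alone.
- screwdriver: Bystander: a screwdriver lying on the worktop to the left of the pull, 200 mm long along its x, handle to -x; origin at its underside. To be left alone.
Mind the look-alikes: they are no part of the job. Leave any green or white look-alike of the part that bears pull_bar alone.

How it is judged:
By the outcome, as a careful person would: the job done as asked, in the order asked, and still so for the second after the job is handed in, with the robot touching nothing.
It also fails if it takes over 35 s, if anything falls off the work surface, if the arm or the gripper's body presses on something with over 40 N, if the wrist force passes 120 N, or if a joint passes its speed limit or range.

## Working session

There is one attempt and no reset: what is moved stays moved. The work goes in short steps, Python scripts to look and compute and a tool call to move; the robot and the scene stay as the last step left them, time stands still between calls to the robot, and variables do not carry over. Pictures are saved under pics/ and viewed, at most 10 in all, crops included, and the job is handed in when it is done.

Besides the shell and the picture viewer there is one more tool, called after "Request:" by a JSON object that holds its "fn" and its "kwargs". apply_moves: Moves the arm, as the interface text tells. Shift numbers are shares of 200 mm and turn numbers shares of 180 degrees, none past 1 either way. Its arguments: {"type":"object","properties":{"increments":{"type":"array","items":{"type":"number"}},"squeeze":{"type":"number"}},"required":["increments"]}

```bash
mkdir -p pics; python3 - <<'E'
from workcell import *
import cv2
for n in ("scene","side"):
    cv2.imwrite(f"pics/{n}0.png",capture(n)[:,:,::-1])
    print(n,camera_info(n))
print(camera_info("wrist")); print(state())
E
```

```text
scene {'fx': 400.9534671832899, 'fy': 400.9534671832899, 'cx': 315.52102980846365, 'cy': 194.90131617196644, 'cam_to_world': array([[-0.84863611, -0.41508124,  0.327909  ,  0.90359776],
       [ 0.52881659, -0.68098002,  0.50657599,  0.72881658],
       [ 0.01302929,  0.6033024 ,  0.79740608,  0.92632063],
       [ 0.        ,  0.        ,  0.        ,  1.        ]])}
side {'fx': 493.82090301259257, 'fy': 493.82090301259257, 'cx': 327.1099947291185, 'cy': 206.07744884674952, 'cam_to_world': array([[-0.93386708,  0.22101055, -0.28115229,  0.15702601],
       [-0.3568342 , -0.52376608,  0.7735234 ,  1.27473417],
       [ 0.0236988 ,  0.82269279,  0.56799202,  0.88370885],
       [ 0.        ,  0.        ,  0.        ,  1.        ]])}
{'fx': 327.7178571116191, 'fy': 327.7178571116191, 'cx': 320.27552794214284, 'cy': 201.36801345513277, 'mount': array([[ 4.45140097e-04,  9.57619453e-01,  2.88036082e-01,
         7.31884944e-02],
       [ 9.99999654e-01, -2.23821237e-04, -8.01303681e-04,
        -1.06400858e-03],
       [-7.02875401e-04,  2.88036339e-01, -9.57619222e-01,
        -1.43495838e-01],
       [ 0.00000000e+00,  0.00000000e+00,  0.00000000e+00,
         1.00000000e+00]])}
{'time': 0.1, 'q': array([-1.24605792e+00,  1.50922352e-01,  1.43793531e+00,  1.42527711e-05,
        1.55379198e+00, -1.33982031e-01]), 'dq': array([ 0.00020553, -0.00213587, -0.00036405,  0.0015822 ,  0.00167962,
        0.00165566]), 'tau': array([ 6.01183798e-03, -7.14381552e+01, -5.71792459e+01, -1.04984019e-04,
        7.28526735e-03, -2.91482661e-05]), 'position': array([ 0.25453841, -0.51535671,  0.23075936]), 'eef_rot': array([-3.05829492e+00, -7.14015456e-01,  1.35788955e-04]), 'contact_force': array([-0.3792948 , -1.22791046, -0.58278586]), 'wrist_torque': array([ 0.02146105, -0.04960628,  0.07443368]), 'gripper_force': 0.0, 'gripper_width': 0.08552022086100705}
```

View pics/scene0.png

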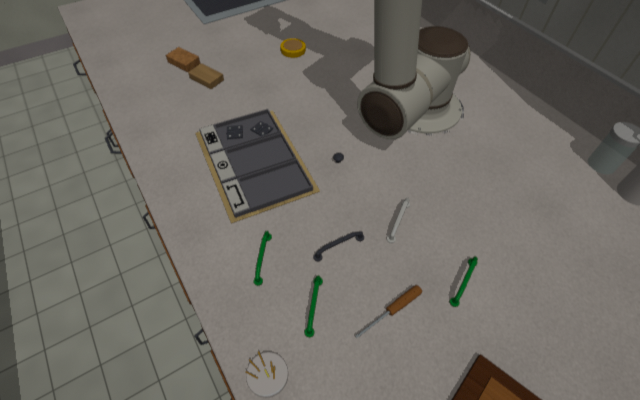

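View pics/side0.png

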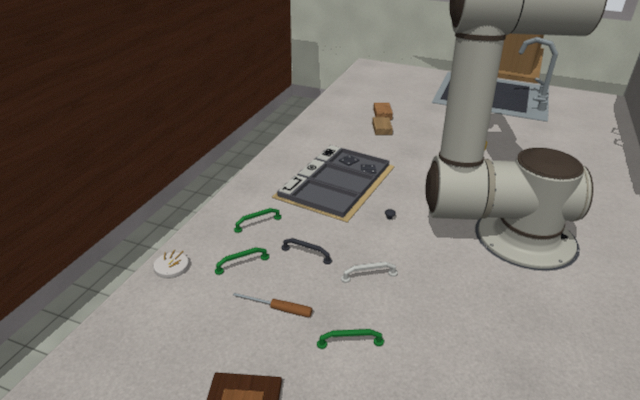

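The dark bow is at scene (338,246). The look-alikes are green at (263,258), (314,306) and (465,282), and white at (399,220). Only the dark iron one fits. The tray with the bow label is the one nearest the scene camera, label at (234,196). I'll confirm both in a crop.

```bash
python3 - <<'E'
import cv2
a=cv2.imread("pics/scene0.png")[120:270,185:385]; cv2.imwrite("pics/c1.png",cv2.resize(a,None,fx=4,fy=4,interpolation=cv2.INTER_CUBIC))
E
```

```text
(no output)
```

View pics/c1.png

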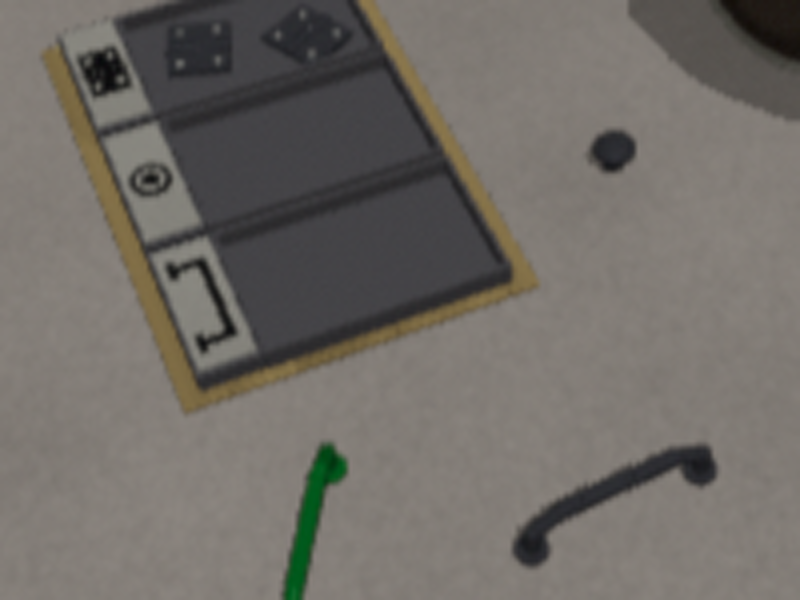

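The crop confirms it: the dark pull has feet at scene (318,258) and (360,237), and the empty near tray carries the bow label.

```bash
cat > h.py <<'E'
from workcell import *
import numpy as np, cv2
from scipy.spatial.transform import Rotation as R
def T(s):
    M=np.eye(4); M[:3,:3]=R.from_rotvec(s["eef_rot"]).as_matrix(); M[:3,3]=s["position"]; return M
def pt(name,u,v,z,s=None):
    c=camera_info(name); M=c["cam_to_world"] if name!="wrist" else T(s)@c["mount"]
    d=M[:3,:3]@np.array([(u-c["cx"])/c["fx"],-(v-c["cy"])/c["fy"],-1]); o=M[:3,3]
    return o+d*(z-o[2])/d[2]
def move(s,p,yaw):
    """shift/turn fractions from pose s to TCP p, tool down with tool x at yaw"""
    A=R.from_rotvec(s["eef_rot"]); B=R.from_matrix(np.array([[np.cos(yaw),np.sin(yaw),0],[np.sin(yaw),-np.cos(yaw),0],[0,0,-1]]).astype(float))
    return np.r_[A.inv().apply(np.array(p)-s["position"])/.2,(A.inv()*B).as_rotvec()/np.pi].round(4)
E
python3 - <<'E'
from h import *
f=lambda x,y,z:pt("scene",185+x/4,120+y/4,z)
a,b=f(531,550,.004),f(702,468,.004); print(a,b,np.linalg.norm(a-b),(a+b)/2,np.degrees(np.arctan2(*(b-a)[1::-1])))
print(pt("side",286.5,247,.004),pt("side",327,260,.004))
q=[f(*p,.026) for p in((212,237),(258,358),(510,268),(445,160))]
for i in range(4): print(q[i],np.linalg.norm(q[i]-q[i-1]))
print(sum(q)/4, f(613,150,.029))
s=state();print(T(s))
E
```

```text
[0.6265238  0.31777317 0.004     ] [0.49623128 0.32550106 0.004     ] 0.13052150191622042 [0.56137754 0.32163712 0.004     ] 176.6056604752942
[0.62524746 0.30864521 0.004     ] [0.50101262 0.31690012 0.004     ]
[ 0.69482077 -0.00802334  0.026     ] 0.18302219270781425
[0.71393783 0.10539326 0.026     ] 0.11501646481247094
[0.5257655  0.12833187 0.026     ] 0.1895653047765539
[0.51322387 0.01477333 0.026     ] 0.11424899565641507
[0.61193699 0.06011878 0.026     ] [0.40095741 0.07421376 0.029     ]
[[ 8.96619958e-01  4.42800797e-01 -3.23737290e-04  2.54538406e-01]
 [ 4.42800888e-01 -8.96619407e-01  1.00628953e-03 -5.15356706e-01]
 [ 1.55316668e-04 -1.04561043e-03 -9.99999441e-01  2.30759361e-01]
 [ 0.00000000e+00  0.00000000e+00  0.00000000e+00  1.00000000e+00]]
```

Request:
{"fn": "apply_moves", "kwargs": {"increments": [1,-0.95,0,0,0,0,85,1,-0.95,0,0,0,0,85,1,-0.95,0,0,0,0,85,1,-0.95,0,0,0,0,85,1,-0.95,0,0,0,0,85,1,-0.95,0,0,0,0,85]}}

```text
time: 0.85
position: [0.3503, -0.2551, 0.2314]
eef_rot: [3.058, 0.718, 0.0]
contact_force: [-1.0, -0.5, -0.4]
gripper_width: 0.0848
gripper_force: 0.0
```

Request:
{"fn": "apply_moves", "kwargs": {"increments": [1,-0.95,0,0,0,0,85,1,-0.95,0,0,0,0,85,1,-0.95,0,0,0,0,85,1,-0.95,0,0,0,0,85,1,-0.95,0,0,0,0,85,1,-0.95,0,0,0,0,85]}}

```text
time: 1.6
position: [0.4454, 0.0031, 0.2309]
eef_rot: [-3.058, -0.718, 0.001]
contact_force: [-0.7, -0.9, 0.3]
gripper_width: 0.0849
gripper_force: 0.0
```

Request:
{"fn": "apply_moves", "kwargs": {"increments": [1,-0.95,0,0,0,0,85,1,-0.95,0,0,0,0,85,1,-0.95,0,0,0,0,85,1,-0.95,0,0,0,0,85,1,-0.95,0,0,0,0,85,1,-0.95,0,0,0,0,85]}}

```text
time: 2.35
position: [0.541, 0.2611, 0.2303]
eef_rot: [3.059, 0.715, -0.002]
contact_force: [0.2, 0.5, -0.1]
gripper_width: 0.0849
gripper_force: 0.0
```

```bash
python3 - <<'E'
from h import *
s=state();print(s["time"],s["position"],s["q"])
print(move(s,[.562,.318,.2],np.radians(-3.5)))
E
```

```text
2.35 [0.5409745  0.26113901 0.23029145] [ 3.21569001e-01  2.05462675e-01  1.37506868e+00 -7.68030810e-05
  1.56257447e+00  1.43301751e+00]
[ 2.205e-01 -2.082e-01  1.512e-01  1.000e-04  5.000e-04  1.657e-01]
```

Request:
{"fn": "apply_moves", "kwargs": {"increments": [0.22,-0.208,0.15,0,0,0.166,85,0.22,-0.208,0.15,0,0,0.166,85,0.22,-0.208,0.15,0,0,0.166,85,0.22,-0.208,0.15,0,0,0.166,85,0.22,-0.208,0.15,0,0,0.166,85]}}

```text
time: 2.98
position: [0.5615, 0.3168, 0.2015]
eef_rot: [-3.14, 0.095, -0.0]
contact_force: [-0.3, -0.4, 0.4]
gripper_width: 0.0855
gripper_force: 0.0
```

```bash
python3 - <<'E'
from h import *
s=state();print(s["position"],s["eef_rot"])
cv2.imwrite("pics/w1.png",capture("wrist")[:,:,::-1])
E
```

```text
[0.56154885 0.31681068 0.20153978] [-3.14011122e+00  9.50370498e-02 -2.95605999e-04]
```

View pics/w1.png

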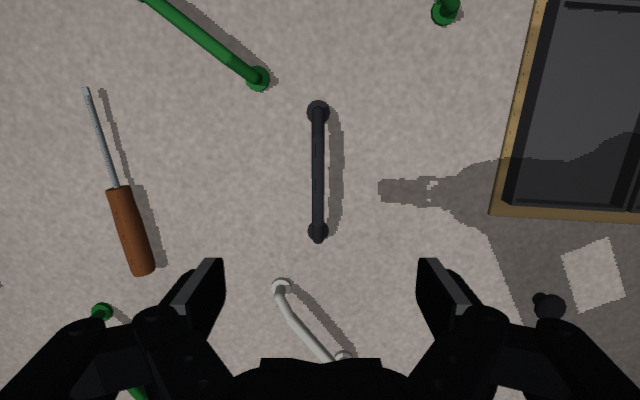

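The dark pull is upright in the image, feet at (318,110) and (318,233), the bar between. The white look-alike's foot is at (282,287) and the screwdriver is well left.

```bash
python3 - <<'E'
from h import *
s=state()
a,b=pt("wrist",318,107,.004,s),pt("wrist",318,236,.004,s); print(a,b,np.linalg.norm(a-b),(a+b)/2)
c,d=pt("wrist",318,133,.042,s),pt("wrist",318,214,.042,s);print(c,d)
y=np.arctan2(*(a-b)[1::-1]);print(np.degrees(y))
print("white",pt("wrist",282,287,.004,s),pt("wrist",345,355,.004,s))
p=(a+b)/2
p[2]=.036-.019+.003
print(move(s,p,y))
E
```

```text
[0.63031555 0.31584235 0.004     ] [0.49144947 0.32450736 0.004     ] 0.13913616212926397 [0.56088251 0.32017486 0.004     ]
[0.60806672 0.3169868  0.042     ] [0.53046421 0.32182906 0.042     ]
-3.570530580232122
white [0.42929107 0.37091918 0.004     ] [0.32741251 0.30052856 0.004     ]
[-4.000e-03 -1.520e-02  9.079e-01 -0.000e+00 -1.000e-04  5.000e-04]
```

Request:
{"fn": "apply_moves", "kwargs": {"increments": [-0.004,-0.015,0.3,0,0,0,85,-0.004,-0.015,0.6,0,0,0,85,-0.004,-0.015,0.8,0,0,0,85,-0.004,-0.015,0.908,0,0,0,85,-0.004,-0.015,0.908,0,0,0,85]}}

```text
time: 3.65
position: [0.5598, 0.3204, 0.0184]
eef_rot: [3.139, -0.096, -0.004]
contact_force: [-0.5, -0.4, 0.2]
gripper_width: 0.0849
gripper_force: 0.0
```

Request:
{"fn": "apply_moves", "kwargs": {"increments": [0,0,0,0,0,0,0,0,0,0,0,0,0,0,0,0,0,0,0,0,0,0,0,0,0,0,0,0,0,0,0,0,0,0,0,0,0,0,0,0,0,0,0,0,0,0,0,0,0], "squeeze": 50}}

```text
time: 4.53
position: [0.5607, 0.3212, 0.02]
eef_rot: [-3.14, 0.098, -0.0]
contact_force: [-0.6, 0.5, 6.1]
gripper_width: 0.0109
gripper_force: 50.8
```

Request:
{"fn": "apply_moves", "kwargs": {"increments": [0,0,-0.1,0,0,0,0,0,0,-0.3,0,0,0,0,0,0,-0.5,0,0,0,0,0,0,-0.6,0,0,0,0,0,0,-0.6,0,0,0,0]}}

```text
time: 5.15
position: [0.561, 0.3213, 0.141]
eef_rot: [-3.139, 0.098, -0.003]
contact_force: [-0.6, 0.1, -1.7]
gripper_width: 0.0108
gripper_force: 49.9
```

Request:
{"fn": "apply_moves", "kwargs": {"increments": [0.05,0.15,0,0,0,0,0,0.1,0.35,0,0,0,0,0,0.15,0.55,0,0,0,0,0,0.2,0.7,0,0,0,0.01,0,0.2,0.7,0,0,0,0.02,0,0.2,0.7,0,0,0,0.02,0]}}

```text
time: 5.9
position: [0.5912, 0.1791, 0.1384]
eef_rot: [3.135, -0.198, -0.003]
contact_force: [0.5, 0.2, -2.1]
gripper_width: 0.0108
gripper_force: 49.9
```

```bash
python3 - <<'E'
from h import *
s=state();print(s)
cv2.imwrite("pics/w2.png",capture("wrist")[:,:,::-1])
E
```

```text
{'time': 5.9, 'q': array([1.69323733e-01, 2.85364603e-01, 1.46368521e+00, 3.55003854e-04,
       1.39444852e+00, 1.86593190e+00]), 'dq': array([ 0.01501547, -0.00299337, -0.00716126, -0.00205514,  0.00262842,
       -0.02148382]), 'tau': array([-1.90121368e+00, -8.23156714e+01, -5.54551935e+01, -1.15791501e-01,
       -2.06091302e-02,  5.29608317e-01]), 'position': array([0.59117746, 0.17909672, 0.1384345 ]), 'eef_rot': array([ 3.13527283e+00, -1.97586333e-01, -3.03931532e-03]), 'contact_force': array([ 0.4533008 ,  0.24803689, -2.06912606]), 'wrist_torque': array([ 0.00165283,  0.00514682, -0.00824144]), 'gripper_force': 49.90359127521515, 'gripper_width': 0.010783791208354628}
```

View pics/w2.png

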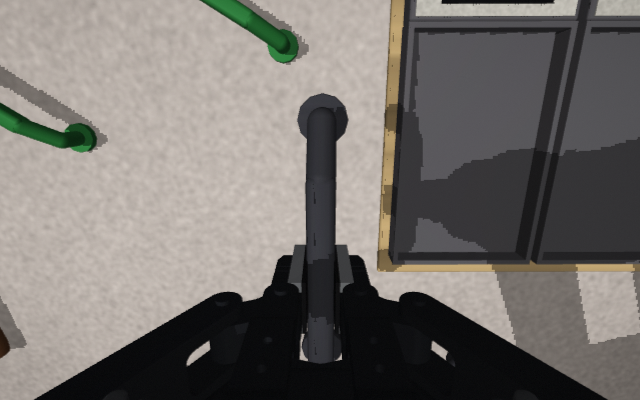

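The pull is held level and centred. The target tray's floor corners are about (415,35), (562,33), (525,258) and (400,255).

```bash
python3 - <<'E'
from h import *
s=state(); print(np.degrees(np.arctan2(*T(s)[:2,0][::-1])))
f=pt("wrist",322,120,.1384+.019-.039-.016+.004+.0,s); print("far foot rel tool",(np.linalg.inv(T(s))@np.r_[f,1])[:3])
for c,z in (((415,28),(572,26),(537,262),(395,260)),.026),(((417,36),(560,35),(522,258),(404,252)),.010):
    q=np.array([pt("wrist",*p,z,s) for p in c])
    d=q[0]+q[1]-q[2]-q[3]
    print(q.round(3).tolist(),[np.linalg.norm(q[i]-q[i-1]).round(3) for i in range(4)],q.mean(0),np.degrees(np.arctan2(d[1],d[0])))
print(move(s,[.612,.06,.1384],np.radians(-7.1)))
i=capture("wrist")[0:290,370:640,::-1]; cv2.imwrite("pics/w2c.png",cv2.resize(i,None,fx=2,fy=2))
E
```

```text
-7.141648456413235
far foot rel tool [0.06412133 0.00023827 0.03224531]
[[0.705, 0.099, 0.026], [0.693, -0.011, 0.026], [0.509, 0.001, 0.026], [0.526, 0.123, 0.026]] [np.float64(0.18), np.float64(0.11), np.float64(0.184), np.float64(0.123)] [0.60832632 0.05307806 0.026     ] -5.807946790744444
[[0.702, 0.093, 0.01], [0.689, -0.014, 0.01], [0.505, 0.005, 0.01], [0.525, 0.112, 0.01]] [np.float64(0.178), np.float64(0.108), np.float64(0.185), np.float64(0.109)] [0.60540633 0.04880216 0.01      ] -5.901431498273593
[ 1.774e-01  5.799e-01  1.500e-03  0.000e+00  5.000e-04 -2.000e-04]
```

View pics/w2c.png

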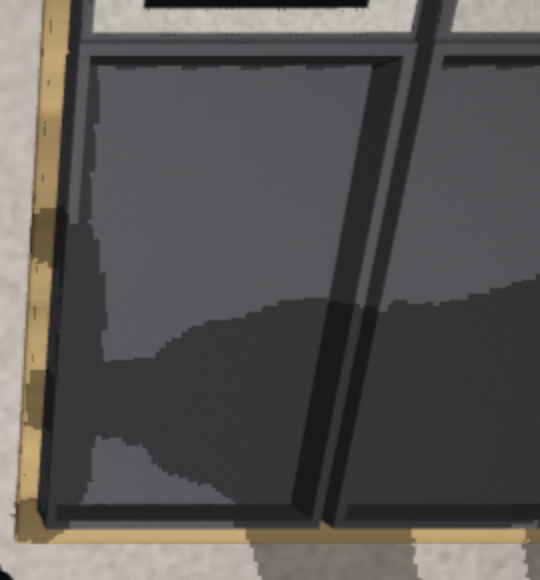

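Request:
{"fn": "apply_moves", "kwargs": {"increments": [0.05,0.15,0,0,0,0,0,0.09,0.33,0,0,0,0,0,0.13,0.48,0,0,0,0,0,0.164,0.597,0,0,0,0,0,0.164,0.597,0,0,0,0,0,0.164,0.597,0,0,0,0,0]}}

```text
time: 6.75
position: [0.6091, 0.0572, 0.1395]
eef_rot: [-3.135, 0.196, 0.001]
contact_force: [1.2, 0.6, -1.5]
gripper_width: 0.0111
gripper_force: 49.9
```

```bash
python3 - <<'E'
from h import *
s=state();print(s["position"],s["contact_force"],np.degrees(np.arctan2(*T(s)[:2,0][::-1])))
i=capture("wrist")[:,:,::-1]
cv2.imwrite("pics/w3.png",i)
E
```

```text
[0.60912994 0.05721885 0.13951309] [ 1.15707207  0.6105816  -1.47776297] -7.14112460930733
```

View pics/w3.png

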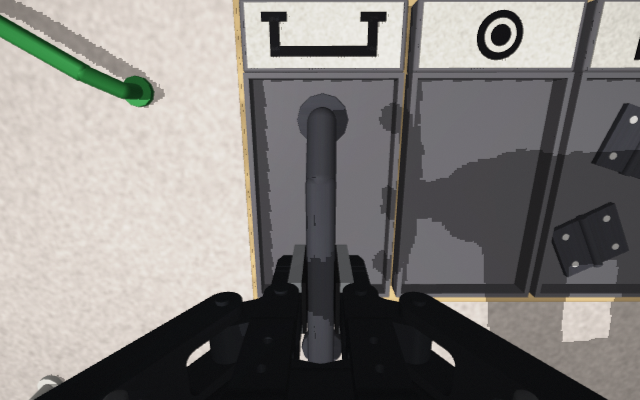

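```bash
python3 - <<'E'
from h import *
s=state();M=np.linalg.inv(T(s))
for p in ((325,79),(325,291),(250,79),(399,79),(257,285),(393,285)): print((M@np.r_[pt("wrist",*p,.026,s),1])[:2].round(4))
E
```

```text
[0.0895 0.0028]
[-0.0881  0.0036]
[ 0.0895 -0.0524]
[0.0895 0.0573]
[-0.0821 -0.0567]
[-0.082   0.0639]
```

The pull is within 1 mm lengthwise and 3 mm across of the tray's centre, so I'll lower it.

Request:
{"fn": "apply_moves", "kwargs": {"increments": [0.003,0.015,0.15,0,0,0,0,0.003,0.015,0.3,0,0,0,0,0.003,0.015,0.4,0,0,0,0,0.003,0.015,0.48,0,0,0,0,0.003,0.015,0.51,0,0,0,0,0.003,0.015,0.51,0,0,0,0,0.003,0.015,0.51,0,0,0,0]}}

```text
time: 7.68
position: [0.6099, 0.0533, 0.0385]
eef_rot: [-3.135, 0.197, -0.002]
contact_force: [0.1, -0.4, -1.4]
gripper_width: 0.011
gripper_force: 49.9
```

Request:
{"fn": "apply_moves", "kwargs": {"increments": [0,0,0.01,0,0,0,0,0,0,0.018,0,0,0,0,0,0,0.025,0,0,0,0,0,0,0.025,0,0,0,0]}}

```text
time: 8.18
position: [0.6094, 0.0533, 0.0326]
eef_rot: [-3.135, 0.197, 0.0]
contact_force: [-0.4, 0.3, -1.5]
gripper_width: 0.0108
gripper_force: 49.9
```

Request:
{"fn": "apply_moves", "kwargs": {"increments": [0,0,0.005,0,0,0,0,0,0,0.008,0,0,0,0,0,0,0.008,0,0,0,0]}}

```text
time: 8.55
position: [0.6095, 0.0533, 0.031]
eef_rot: [-3.135, 0.197, 0.0]
contact_force: [0.4, 0.0, -1.3]
gripper_width: 0.0108
gripper_force: 49.9
```

Request:
{"fn": "apply_moves", "kwargs": {"increments": [0,0,0.005,0,0,0,0,0,0,0.005,0,0,0,0]}}

```text
time: 8.8
position: [0.6095, 0.0532, 0.0302]
eef_rot: [-3.135, 0.197, -0.0]
contact_force: [-0.0, 0.1, 0.1]
gripper_width: 0.0108
gripper_force: 50.0
```

Request:
{"fn": "apply_moves", "kwargs": {"increments": [0,0,0.002,0,0,0,0,0,0,0.002,0,0,0,0]}}

```text
time: 9.05
position: [0.6096, 0.0532, 0.0301]
eef_rot: [-3.135, 0.197, -0.0]
contact_force: [-2.1, -0.1, 5.0]
gripper_width: 0.011
gripper_force: 50.8
```

Request:
{"fn": "apply_moves", "kwargs": {"increments": [0,0,0,0,0,0,20,0,0,0,0,0,0,30,0,0,0,0,0,0,40,0,0,0,0,0,0,40,0,0,0,0,0,0,40]}}

```text
time: 9.68
position: [0.6095, 0.0533, 0.0297]
eef_rot: [-3.135, 0.197, 0.0]
contact_force: [0.5, 0.7, 0.0]
gripper_width: 0.0401
gripper_force: 0.0
```

Request:
{"fn": "apply_moves", "kwargs": {"increments": [0,0,-0.05,0,0,0,40,0,0,-0.2,0,0,0,40,0,0,-0.4,0,0,0,40,0,0,-0.6,0,0,0,40,0,0,-0.7,0,0,0,40,0,0,-0.7,0,0,0,40]}}

```text
time: 10.42
position: [0.6102, 0.0532, 0.1719]
eef_rot: [-3.135, 0.197, -0.005]
contact_force: [0.5, -0.0, 0.2]
gripper_width: 0.0401
gripper_force: 0.0
```

```bash
python3 - <<'E'
from h import *
a=capture("wrist")[:,:,::-1];b=capture("scene")[100:300,150:470,::-1]
cv2.imwrite("pics/f.png",np.hstack([cv2.resize(a,(400,250)),cv2.resize(b,(400,250))]))
E
```

```text
(no output)
```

View pics/f.png

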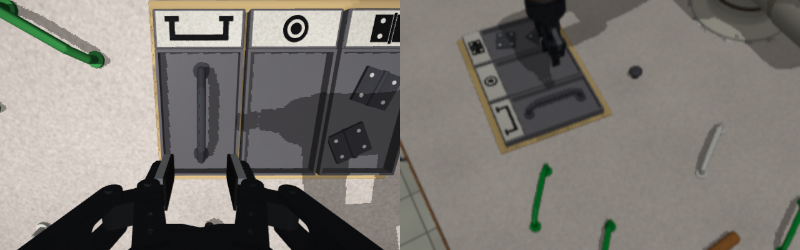

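The pull stands upright and centred in the labelled tray, along its length (left view: feet at (203,68) and (201,157)). The gripper is clear of it, and the knob is in place at right-view (635,71).

```bash
python3 -c "
from workcell import *
print(sign_off())"
```

```text
the job is handed in; nothing more can be done
None
```

The dark drawer pull is standing on its two feet, lengthwise and centred in the compartment with the bow-handle label. The knob, screwdriver and look-alikes were not touched, and the job was handed in at about 10.5 s of the 35 s allowed.

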